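# Shut and lock the cover of a sloping terminal box

## Task

The hinged cover of the sloping terminal box has been left ajar. Shut the cover fully, then lock it with its quarter-turn stud: push the T-shaped handle in and turn it a quarter turn clockwise (seen from outside) to its stop, so that it stays in and keeps the cover shut. Leave the handle locked, let go, and do not push the things lying around about.

Things in the scene. Friction and masses are not known exactly. Their poses are not given: they have to be found in the camera images.
- box: Grey sheet-metal terminal box, fixed: 230 mm deep (x -90 to +140), 240 wide (y), 171 high at the back, front wall 57 high. Origin on the bench; x from low front (which may face away from the robot) to high back, y left, z up. Its sloping face rises from front to back at 30 deg to the horizontal, under a hinged cover. The hinge line is parallel to y through x = 100, z = 171 mm.
- cover_hinge (a point): Middle of the hinge line, at the cover's upper edge. Axes turn with the cover: y along the hinge, x in the cover's plane away from its free lower edge, z square out of its outer face. The cover is a flat plate: x 0 to -224 mm, 240 mm wide, outer face at z = +2.5 mm. Three low plugs (4 mm high) at x = -60 do nothing.
- cover (a joint): Opening angle of the cover, rad: 0 = shut (on its stop, outer face at 30 deg to the horizontal), positive = free lower edge lifted. Stiff friction hinge: it stays where it is left; about 1 to 5 N pressing near the free edge shuts it.
- cover_pad (a point): Bare spot on the cover's outer face, 185 mm from the hinge and 65 mm to the left (+y) of the stud axis: a good place to press the cover shut. Same axes as cover_hinge.
- wing_grip (a point): Grip point on the stud axis in the black T-handle, a bar 36 mm long (x), 12 thick (y), 34 tall (z, outward along the stud axis), on a 12 mm stem; 12 mm below the bar's outer end. It is 36 mm off the cover's outer face with the stud out, 26 with it right in. The axis crosses the cover at its mid-width, 185 mm from the hinge. Unlocked, the bar points up the slope; locked, across it.
- stud (a joint): How far the stud is pushed in, m: 0 = out, 0.010 = right in. A spring pushes it out (3 N when out, 8 N right in). With the cover shut, a keeper lets it turn at most 0.15 rad until it is in by over 6 mm; turned and let go, it springs back only to about 6 mm, hooked behind the keeper. If turned while the cover is open, the cover will not shut fully or lock.
- wing (a joint): Turn of the T-handle, rad: 0 = unlocked, growing clockwise seen from outside (against +z of wing_grip), 1.571 = locked, at its stop. Light friction, it stays where it is left.
- spare: Bystander: a loose spare T-handle stud lying on the bench in front of the box, about 70 mm long, 36 mm high.
- driver: Bystander: a screwdriver lying in front of the box.
- tape: Bystander: a white ring 90 mm across, 22 mm high, in front of the box.
- jar: Bystander: a clear jar with a steel cap, 60 mm across, 75 mm high, beside the box.
- bin: Bystander: a small blue open bin 130 x 85 x 60 mm, beside the box.
- carton: Bystander: a small cardboard carton 110 x 75 x 55 mm, beside the box.

How it is judged (in metres and radians):
On the way, in this order (a step that is already met when the one before it is completed fails the run):
1. the cover is shut (value of joint cover below 0.03 rad), for 0.2 s.
2. the stud is pushed in and turned to its stop with the cover shut (value of joint cover below 0.03 rad and value of joint stud above 0.004 m and value of joint wing above 1.35 rad), for 0.2 s.
At the end, for the whole second after the job is handed in: The cover is shut (within 0.03 rad), the stud stays in (more than 4 mm of its 10 mm) and the handle is turned more than 1.35 rad of its 1.571 rad, with nothing held (all of step 2); the robot touches nothing.
It fails at once if a thing lying around was pushed more than 40 mm (distance of any of spare, driver, tape, jar, bin, carton from where it was at the start of the episode above 0.04 m).
It also fails if it takes over 48 s, if anything falls off the work surface, if the arm or the gripper's body presses on something with over 40 N, if the wrist force passes 120 N, or if a joint passes its speed limit or range.

## Robot

A 6-joint arm with a two-finger parallel gripper is mounted at the origin on the work surface. World frame = base frame: x ahead of the robot, y to its left, z up, the work surface at z = 0. Lengths are in mm, angles in rad, forces in N, time in s.
With the tool pointing down it reaches from about 275 to 750 mm from the base axis. Payload 10.2 kg.
Tool frame: the origin (TCP) lies at the very end of the fingers, on their centre line; the grasp point (between the pads) lies ctrl.grip_depth behind it (ctrl.grip_depth is the distance from the TCP to the grasp point, in mm); z points along the fingers, y is the direction in which the jaws open and shut (so a half turn about z gives the same grasp; the last joint's range is limited). The gripper opens to 85 mm and grips with 20 to 120 N. Pads are 22 mm wide; open, the fingers measure 114 mm over their backs; the gripper's body (76 mm by 85 mm) begins 54 mm behind the grasp point. The pads swing forward as they close: fully open they stand 13 mm farther back than shut.
Start: joints at [-1.465, 0.313, 1.498, -0, 1.331, -0.223], TCP at [169.514, -496.887, 231.294] pointing down, gripper open.
Joint ranges: [-2.94, 2.94], [-0.97, 2.17], [0.19, 2.56], [-1.23, 4.37], [0.02, 3.11], [-2.88, 2.88]. Speed limits (rad/s): [2.39, 2.39, 3.01, 3.14, 3.14, 3.14].

## Interface

Orientations are given as a unit quaternion [w, x, y, z].
In Python, from rig import telemetry, eyes, ctrl, nets gives the robot as it stands. The module is installed in compiled form; this text tells all that it offers.
- The arm moves only by the tool drive_tool, never from a script. Its argument "series" is text: rows parted by semicolons, each of 7 numbers parted by spaces: the shift along the tool's x, y, z normalised to -1 to 1, where 1 is 0.12 m, then the turn, a rotation vector about the tool's x, y, z normalised to -1 to 1, where 1 is 0.5 rad, then the opening, from 0 (shut) to 1 (fully open). In form: tx ty tz wx wy wz hand; .... A call has 1 to 20 rows; each row is the pose to reach, as a shift and turn from the pose measured when the call began, along the tool's axes at that moment; what a row does not reach only later rows make up. A row lasts 1/10 s, in which the tool goes at most 50 mm and 8.59 degrees, less where a joint would pass 70% of its speed; a pose out of reach is approached as far as the arm can. A call with a number of a shift or a turn outside -1 to 1 is refused whole. A call with a gripper value outside its range is refused whole. The fingers move at their own pace and stop on an object; "newtons" is the grip in N (left out, the last holds). Time passes only in rows, so rows that repeat a pose let the fingers close. It gives the time, the measured TCP pose, the force and the opening at its end, in the units of the state.
- telemetry.sense(): the state, without advancing time (a new reading comes with each control period).
- eyes.capture(name): name is "scene" or "top"; returns a dict with "frame" (480x640x3 uint8, red, green, blue), "fx", "fy", "cx", "cy" (pixels), "view" (4x4, takes a point from world to camera coordinates). Camera axes: x right, y up, looking along -z (the intrinsics and any distortion apply to the point x, -y, -z); pixel columns grow to the right and rows downward; lengths in mm; the calibration is good to about 2 mm. A picture is of the moment at which its call begins. There is no depth.
- ctrl.finish_job(): hands the job in, once; it reports no verdict.
Trained networks look in a picture, given as the dict that the camera call returned (one of the last four; its "shot" number tells which), for a name from the list of things; names that differ only in an ending like _2 or _b are one class to them, and where a whole thing is asked for, a point or a joint stands for the part that bears it (a point fixed in the world has none). Each returns a list of dicts, best first, with "confidence" (0 to 1); they miss things now and then, are a little off and sometimes report something else, mostly with a low value. They report only what shows in the picture. A call takes as long as a camera call.
- nets.spot_in(name, picture): "rect" ([left, top, right, bottom] in pixels, round what is visible of it).
The state is a dict: "time_s": time; "joints": joint angles; "dq": joint speeds; "tau": joint torques, N m; "eef_pos": TCP position; "ee_rot": TCP orientation; "force": force on the tool from outside, world axes, zero at the start; "wrist_torque": the same for the moment, N m; "grip_width": opening from 0.0 (shut) to 1.0 (fully open).
Only numpy, scipy, OpenCV 4.12 (cv2) and the standard library are available. Lean on these libraries where they do the work, as an engineer would, in place of code of your own. Each camera call takes 0.05 s, during which the arm holds its last target. There are 200 camera calls.

## Working session

There is one attempt and no reset: what is moved stays moved. The work goes in short steps, Python scripts to look and compute and a tool call to move; the robot and the scene stay as the last step left them, time stands still between calls to the robot, and variables do not carry over. Pictures are saved under pics/ and viewed, about 8 in all and at most 12, crops included, and the job is handed in when it is done.

Besides the shell and the picture viewer there is one more tool, called after "Call:" as name(argument=value, ...), one argument or row to a line, values as JSON. drive_tool: Moves the arm, as the interface text tells. Scaled input: -1 to 1 covers 0.12 m each way for a shift and 0.5 rad each way for a turn. Its arguments: {"type":"object","properties":{"series":{"type":"string"},"newtons":{"type":"number"}},"required":["series"]}

```bash
mkdir -p pics
python3 - <<'E'
from rig import telemetry, eyes, ctrl, nets
import cv2,pickle
s=telemetry.sense();print(s['time_s'],s['eef_pos'],s['ee_rot'],s['force'],ctrl.grip_depth)
d={}
for n in("scene","top"):
    p=eyes.capture(n);d[n]=p
    cv2.imwrite(f"pics/{n}0.png",p["frame"][:,:,::-1])
    print(n,p["fx"],p["fy"],p["cx"],p["cy"],p["view"].tolist() if hasattr(p["view"],"tolist") else p["view"],[k for k in p])
    for k in("box","cover_hinge","cover","cover_pad","wing_grip","spare","driver","tape","jar","bin","carton"):
        print(k,[( [round(float(v)) for v in r["rect"]],round(float(r["confidence"]),2)) for r in nets.spot_in(k,p)][:2])
pickle.dump(d,open("d0.pkl","wb"))
E
```

```text
0.0 [ 169.48564567 -496.61013093  230.71894696] [-6.68669415e-04  9.86514300e-01  1.63673720e-01  4.56390971e-05] [ 1.07441571 -0.14175671  0.07163465] 18.700000000000003
scene 617.2769924354145 617.2769924354145 329.7735743485977 238.10883474354 [[0.4039170711557591, 0.9147722275416277, 0.0065399806943195644, -271.5704502616682], [-0.7134890820952167, 0.31055025752515436, 0.6280858757224088, 309.0878746292032], [0.5725245229331914, -0.258360812178606, 0.7781165474210998, -1380.0834706926537], [0.0, 0.0, 0.0, 1.0]] ['frame', 'fx', 'fy', 'cx', 'cy', 'view', 'shot']
box [([230, 117, 426, 308], 0.97)]
cover_hinge [([230, 129, 420, 272], 0.57)]
cover [([234, 132, 417, 274], 0.79), ([420, 238, 457, 289], 0.29)]
cover_pad [([232, 131, 420, 276], 0.98), ([301, 207, 322, 234], 0.64)]
wing_grip [([303, 207, 318, 238], 0.6)]
spare [([254, 294, 268, 335], 0.76)]
driver [([279, 343, 404, 402], 0.94)]
tape [([183, 330, 249, 389], 0.98), ([308, 204, 317, 236], 0.3)]
jar [([418, 238, 458, 290], 0.73)]
bin [([150, 218, 240, 311], 0.57)]
carton [([413, 290, 479, 374], 0.81)]
top 492.94394109485864 492.94394109485864 323.3027130187935 240.4753536398967 [[0.013016297817025653, -0.9998998110251478, -0.005562724423582318, 35.30316462724552], [0.9945494123862286, 0.012370682653897732, 0.10352986300041171, -592.4628282981179], [-0.10345067575103586, -0.00687997983650952, 0.9946107899897848, -987.5082686279212], [0.0, 0.0, 0.0, 1.0]] ['frame', 'fx', 'fy', 'cx', 'cy', 'view', 'shot']
box [([203, 192, 398, 390], 0.79)]
cover_hinge [([215, 191, 396, 370], 0.68)]
cover [([220, 189, 398, 372], 0.8)]
cover_pad [([217, 194, 395, 370], 0.82)]
wing_grip [([405, 203, 448, 250], 0.68), ([326, 238, 347, 257], 0.65)]
spare [([376, 230, 396, 262], 0.49)]
driver [([315, 146, 373, 210], 0.89)]
tape [([404, 204, 451, 247], 0.7)]
jar [([220, 212, 253, 240], 0.91), ([382, 276, 458, 346], 0.61)]
bin []
carton [([229, 141, 291, 202], 0.55)]
```

View pics/scene0.png

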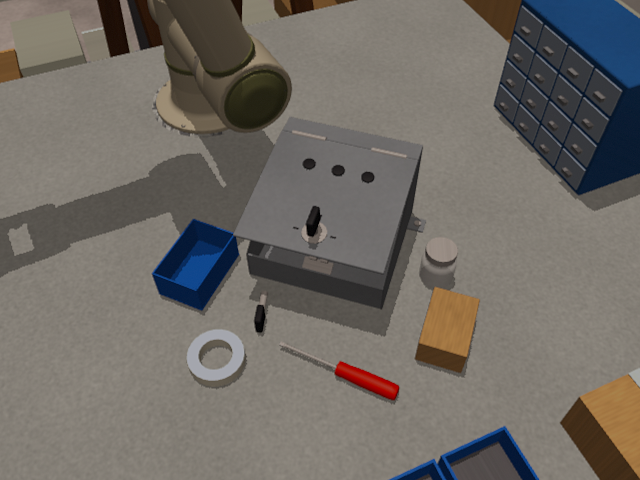

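View pics/top0.png

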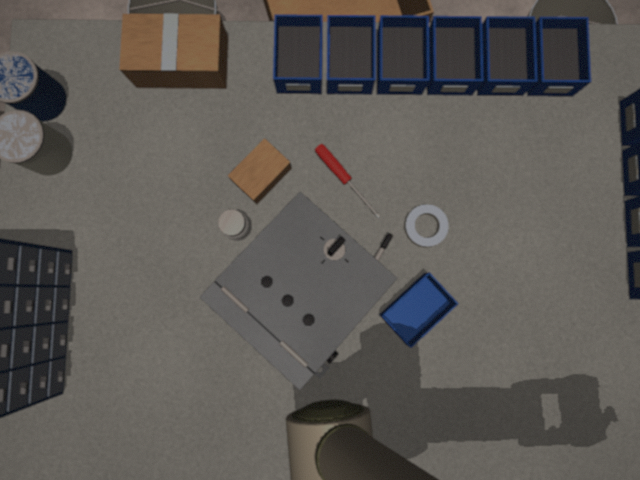

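The box faces away from the robot. In the top image the free-edge corners are about (300,193) and (396,278), the back corners are (203,296) and (303,388), and the stud is near (335,247). The scene image shows the cover ajar and the wing pointing up the slope. Next I'll fit the box pose and the cover angle.

```bash
cat > h.py <<'E'
import numpy as np
from scipy.optimize import least_squares
from scipy.spatial.transform import Rotation as R
def proj(p,X):
    V=np.array(p["view"]);c=V[:3,:3]@X+V[:3,3]
    return np.array([p["fx"]*c[0]/-c[2]+p["cx"],p["fy"]*-c[1]/-c[2]+p["cy"]])
def frames(q):
    x,y,yaw,a=q
    B=R.from_euler('z',yaw).as_matrix(); t=np.array([x,y,0])
    C=B@R.from_euler('y',-np.pi/6+a).as_matrix(); h=t+B@[100,0,171]
    return B,t,C,h   # cover: free edge at -x, drops at a=0
def pt(q,f,X):
    B,t,C,h=frames(q)
    return t+B@np.array(X,float) if f=='b' else h+C@np.array(X,float)
def fit(obs,q0,fix=None):
    f=lambda q:np.concatenate([proj(p,pt(q,k,X))-uv for p,k,X,uv in obs])
    return least_squares(f,q0,loss='soft_l1')
E
python3 - <<'E'
from h import *
import pickle
d=pickle.load(open("d0.pkl","rb"));T,S=d["top"],d["scene"]
obs=[(T,'c',[-224,120,2],(396,278)),(T,'c',[-224,-120,2],(300,193)),(T,'b',[140,-120,171],(203,296)),(T,'b',[140,120,171],(303,388)),
(T,'c',[-60,0,6],(288,301)),(S,'c',[-60,0,6],(338,170)),
(S,'c',[-224,120,2],(238,237)),(S,'c',[-224,-120,2],(382,268)),(S,'b',[140,120,171],(289,119)),(S,'b',[140,-120,171],(422,145)),
(S,'b',[-90,120,0],(250,276)),(S,'b',[-90,-120,0],(382,304))]
for a0 in(0.2,-0.0):
  r=fit(obs,[550,0,np.radians(220),a0]);q=r.x;print(q.round(3),r.cost)
  print(r.fun.reshape(-1,2).round(1).tolist())
np.save("q.npy",q)
B,t,C,h=frames(q)
print("rot check: cover x,z",C[:,0],C[:,2])
for a in(q[3],0):
  qq=[*q[:3],a]
  for n,X in(("grip_out",[-185,0,38.5]),("pad",[-185,65,2.5])):
    P=pt(qq,'c',X);print(a,n,P.round(1),[proj(p,P).round(1) for p in(T,S)])
E
```

```text
[500.505  75.929   2.429 -24.752] 28.771236692972245
[[1.7, -0.5], [-0.1, -1.3], [-3.3, 1.8], [-1.9, 2.8], [0.5, -0.5], [-0.4, 0.1], [-5.2, 0.2], [2.1, 7.0], [-0.5, -3.0], [0.6, -1.1], [-0.8, -1.6], [0.4, 5.0]]
[5.00505e+02 7.59290e+01 2.42900e+00 3.81000e-01] 28.771236692855588
[[1.7, -0.5], [-0.1, -1.3], [-3.3, 1.8], [-1.9, 2.8], [0.5, -0.5], [-0.4, 0.1], [-5.2, 0.2], [2.1, 7.0], [-0.5, -3.0], [0.6, -1.1], [-0.8, -1.6], [0.4, 5.0]]
rot check: cover x,z [-0.74865693  0.6475038   0.14230823] [ 0.10763552 -0.09309258  0.98982239]
0.3808057813043449 grip_out [567.5  18.  182.8] [array([336.8, 245.5]), array([313.2, 221.6])]
0.3808057813043449 pad [521.1 -27.8 147.1] [array([361.4, 273.1]), array([274.7, 224.6])]
0 grip_out [560.6  23.9 111.8] [array([332.8, 252.6]), array([315.6, 246.4])]
0 pad [504.5 -13.4  80.7] [array([351.5, 282.9]), array([281.9, 240.7])]
```

Run:
```python
import cv2,pickle,numpy as np
d=pickle.load(open("d0.pkl","rb"))
a=d["scene"]["frame"][110:320,225:435,::-1];b=d["top"]["frame"][187:397,197:407,::-1]
f=lambda i:cv2.convertScaleAbs(cv2.resize(i,(798,798),interpolation=cv2.INTER_CUBIC),alpha=1.8)
# 3.8x, then each saved in half width 
for n,i in(("s",a),("t",b)):
    im=cv2.resize(i,(600,600),interpolation=cv2.INTER_CUBIC);im=cv2.convertScaleAbs(im,alpha=1.6,beta=10)
    cv2.imwrite(f"pics/crop_{n}.png",im)
```

```text
(no output)
```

View pics/crop_s.png

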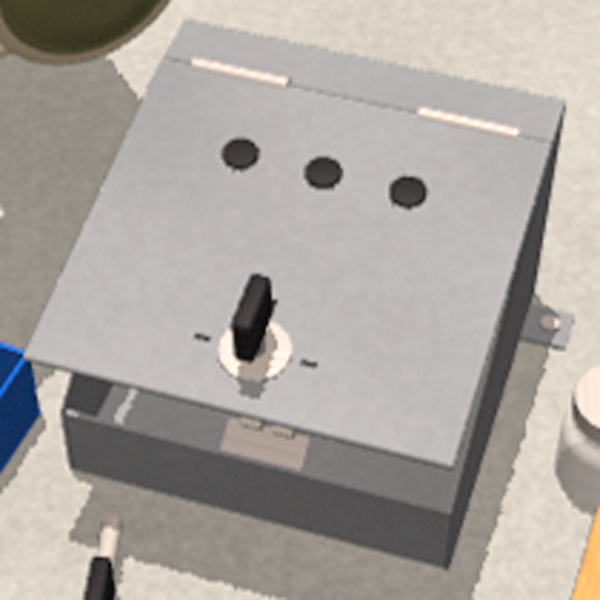

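View pics/crop_t.png

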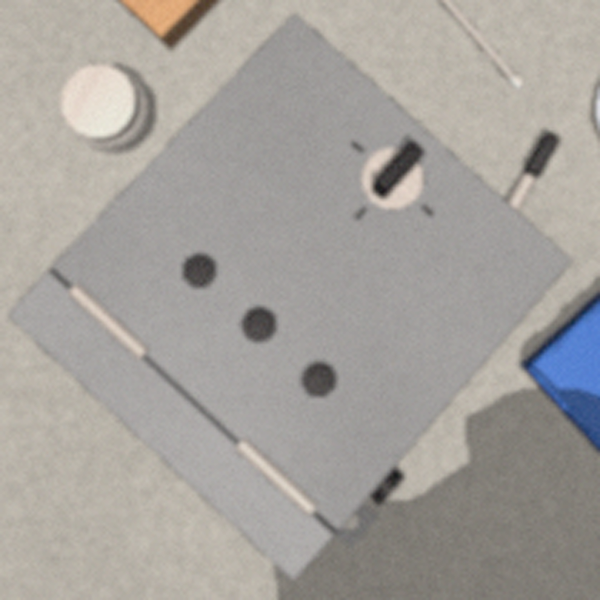

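The crops give sharper corners. In the scene image the cover corners are (234.5,235) and (384.3,272.8). In the top image they are (396.9,278.7) and (300.6,192.3). I'll refit with these.

Run:
```python
from h import *
import pickle
d=pickle.load(open("d0.pkl","rb"));T,S=d["top"],d["scene"]
k=210/600
s=lambda u,v:(225+u*k-.3,110+v*k-.3)
t=lambda u,v:(197+u*k-.3,187+v*k-.3)
obs=[(T,'c',[-224,120,2],t(571,262)),(T,'c',[-224,-120,2],t(296,15)),(T,'b',[140,-120,171],t(10,315)),(T,'b',[140,120,171],t(295,579)),
(T,'c',[-60,0,6],t(259,324)),(S,'c',[-60,0,6],s(323,172)),(T,'c',[-185,0,3],t(392,178)),(S,'c',[-185,0,3],s(255,350)),
(S,'c',[-224,120,2],s(27,357)),(S,'c',[-224,-120,2],s(455,465)),(S,'b',[140,120,171],s(187,20)),(S,'b',[140,-120,171],s(564,101)),
(S,'b',[-90,120,0],s(72,472)),(S,'b',[-90,-120,0],s(448,567)),(S,'b',[-90,120,57],s(66,412)),(S,'b',[-90,-120,57],s(448,514))]
r=fit(obs,[500,75,2.4,.38]);q=r.x;print(q.round(3),r.cost)
print(r.fun.reshape(-1,2).round(1).tolist());np.save("q.npy",q)
for a in(q[3],0):
  qq=[*q[:3],a];C=frames(qq)[2];print("x",C[:,0].round(3),"z",C[:,2].round(3))
  for n,X in(("grip_out",[-185,0,38.5]),("grip_in",[-185,0,28.5]),("pad",[-185,65,2.5])):
    print(round(a,3),n,pt(qq,'c',X).round(1))
# spot bystanders on bench (top view)
def bench(p,u,v,z):
    V=np.array(p["view"]);o=-V[:3,:3].T@V[:3,3];dd=V[:3,:3].T@np.array([(u-p["cx"])/p["fx"],-(v-p["cy"])/p["fy"],-1]);return o+dd*(z-o[2])/dd[2]
for n,u,v,z in(("spare",386,245,18),("tape",427,226,22),("jar",234,224,75),("bin",419,309,60)):print(n,bench(T,u,v,z).round())
```

```text
[5.00355e+02 7.67980e+01 2.42100e+00 4.01000e-01] 11.10436833615739
[[1.3, -0.5], [-0.2, -1.0], [-1.1, 0.2], [-0.1, 1.5], [0.5, 0.4], [0.5, -0.5], [0.6, 0.4], [0.5, 0.2], [-1.7, 0.2], [0.1, 1.1], [-0.5, -1.1], [1.4, -0.9], [-0.4, -1.2], [0.8, 0.9], [-1.5, -0.0], [3.4, 0.4]]
x [-0.746  0.655  0.122] z [ 0.092 -0.08   0.993]
0.401 grip_out [566.7  18.5 186.6]
0.401 grip_in [565.8  19.3 176.7]
0.401 pad [520.6 -27.4 150.9]
x [-0.651  0.571  0.5  ] z [ 0.376 -0.33   0.866]
0 grip_out [560.1  24.4 111.8]
0 grip_in [556.3  27.7 103.2]
0 pad [503.7 -12.6  80.7]
spare [585. -88.  18.]
tape [ 626. -173.   22.]
jar [618. 220.  75.]
bin [ 455. -148.   60.]
```

```bash
cat >> h.py <<'E'
def step(target,Rt=None,show=True):
    from rig import telemetry
    s=telemetry.sense();q=s["ee_rot"];R0=R.from_quat([q[1],q[2],q[3],q[0]])
    if Rt is None:Rt=Rgoal()
    dp=R0.inv().apply(np.array(target)-s["eef_pos"])/120
    w=(R0.inv()*Rt).as_rotvec()/.5
    n=max(1,np.abs(np.r_[dp,w]).max())
    print("t",round(s["time_s"],2),"pos",np.round(s["eef_pos"],1),"F",np.round(s["force"],1),"grip",round(s["grip_width"],3),"q",np.round(s["joints"],2))
    print("full",np.r_[dp,w].round(3)," clipped",(np.r_[dp,w]/n).round(3),"calls",round(n,2))
def Rgoal(turn=0):
    q=np.load("q.npy");C=frames([*q[:3],0])[2]
    return R.from_matrix(np.c_[C[:,0],-C[:,1],-C[:,2]])*R.from_rotvec([0,0,turn])
def cp(X,a=0):
    q=np.load("q.npy");return pt([*q[:3],a],'c',X)
E
python3 -c "
from h import *
step(cp([-185,65,45],.4))"
```

```text
t 1.2 pos [ 169.5 -496.9  231.3] F [ 0.2 -0.4 -0.6] grip 1.001 q [-1.47  0.31  1.5   0.    1.33 -0.22]
full [ 4.053 -2.72   0.32   1.091  0.631 -4.073]  clipped [ 0.995 -0.668  0.079  0.268  0.155 -1.   ] calls 4.07
```

Call:
drive_tool(
  series="0.99 -0.67 0 0.27 0.15 -1 0;0.99 -0.67 0 0.27 0.15 -1 0;0.99 -0.67 0 0.27 0.15 -1 0;0.99 -0.67 0 0.27 0.15 -1 0;0.99 -0.67 0 0.27 0.15 -1 0",
  newtons=40,
)

```text
time_s: 1.7
eef_pos: [256.5, -382.2, 231.3]
ee_rot: [-0.072, 0.912, 0.403, 0.026]
force: [0.3, -1.2, 0.3]
grip_width: 0.139
```

```bash
python3 -c "
from h import *
step(cp([-185,65,45],.4))"
```

```text
t 1.7 pos [ 256.5 -382.2  231.3] F [ 0.3 -1.2  0.3] grip 0.139 q [-1.26  0.25  1.59  0.04  1.45 -0.52]
full [ 3.613 -0.263  0.736  0.816  0.478 -3.071]  clipped [ 1.    -0.073  0.204  0.226  0.132 -0.85 ] calls 3.61
```

Call:
drive_tool(
  series="1 -0.07 0.2 0.23 0.13 -0.85 0;1 -0.07 0.2 0.23 0.13 -0.85 0;1 -0.07 0.2 0.23 0.13 -0.85 0;1 -0.07 0.2 0.23 0.13 -0.85 0;1 -0.07 0.2 0.23 0.13 -0.85 0",
)

```text
time_s: 2.2
eef_pos: [330.7, -285.9, 221.0]
ee_rot: [-0.129, 0.801, 0.583, 0.046]
force: [0.3, -0.9, -1.2]
grip_width: -0.0
```

```bash
python3 -c "
from h import *
step(cp([-185,65,45],.4))"
```

```text
t 2.2 pos [ 330.7 -285.9  221. ] F [ 0.3 -0.9 -1.2] grip -0.0 q [-1.02  0.27  1.61  0.07  1.53 -0.72]
full [ 2.417  0.953  0.656  0.587  0.346 -2.229]  clipped [ 1.     0.394  0.271  0.243  0.143 -0.922] calls 2.42
```

Call:
drive_tool(
  series="1 0.39 0.27 0.24 0.14 -0.92 0;1 0.39 0.27 0.24 0.14 -0.92 0;1 0.39 0.27 0.24 0.14 -0.92 0;1 0.39 0.27 0.24 0.14 -0.92 0;1 0.39 0.27 0.24 0.14 -0.92 0",
)

```text
time_s: 2.7
eef_pos: [410.2, -181.3, 209.5]
ee_rot: [-0.183, 0.637, 0.746, 0.067]
force: [0.2, -0.5, -0.7]
grip_width: 0.003
```

```bash
python3 -c "
from h import *
step(cp([-185,65,45],.4))"
```

```text
t 2.7 pos [ 410.2 -181.3  209.5] F [ 0.2 -0.5 -0.7] grip 0.003 q [-0.75  0.36  1.55  0.12  1.61 -0.92]
full [ 0.995  1.171  0.367  0.346  0.208 -1.315]  clipped [ 0.757  0.891  0.279  0.263  0.158 -1.   ] calls 1.32
```

Call:
drive_tool(
  series="0.76 0.89 0.28 0.26 0.16 -1 0;0.76 0.89 0.28 0.26 0.16 -1 0;0.76 0.89 0.28 0.26 0.16 -1 0;0.76 0.89 0.28 0.26 0.16 -1 0;0.76 0.89 0.28 0.26 0.16 -1 0",
)

```text
time_s: 3.2
eef_pos: [497.1, -67.6, 196.5]
ee_rot: [-0.23, 0.418, 0.875, 0.087]
force: [0.0, -0.1, 0.2]
grip_width: -0.0
```

```bash
python3 -c "
from h import *
step(cp([-185,65,45],.4))"
```

```text
t 3.2 pos [497.1 -67.6 196.5] F [ 0.  -0.1  0.2] grip -0.0 q [-0.46  0.53  1.35  0.17  1.73 -1.15]
full [ 0.072  0.372  0.057  0.087  0.05  -0.321]  clipped [ 0.072  0.372  0.057  0.087  0.05  -0.321] calls 1
```

Call:
drive_tool(
  series="0.07 0.37 0.06 0.09 0.05 -0.32 0;0.07 0.37 0.06 0.09 0.05 -0.32 0;0.07 0.37 0.06 0.09 0.05 -0.32 0",
)

```text
time_s: 3.5
eef_pos: [524.2, -32.4, 192.4]
ee_rot: [-0.242, 0.343, 0.903, 0.09]
force: [-0.4, -0.9, 0.1]
grip_width: 0.003
```

```bash
python3 -c "
from h import *
for a in (.4,.3,.2,.1,.03,-.03):step(cp([-185,65,2.5],a))"
```

```text
t 3.5 pos [524.2 -32.4 192.4] F [-0.4 -0.9  0.1] grip 0.003 q [-0.37  0.6   1.25  0.18  1.78 -1.22]
full [-0.13   0.012  0.327 -0.001  0.001 -0.01 ]  clipped [-0.13   0.012  0.327 -0.001  0.001 -0.01 ] calls 1
t 3.5 pos [524.2 -32.4 192.4] F [-0.4 -0.9  0.1] grip 0.003 q [-0.37  0.6   1.25  0.18  1.78 -1.22]
full [-0.185  0.013  0.471 -0.001  0.001 -0.01 ]  clipped [-0.185  0.013  0.471 -0.001  0.001 -0.01 ] calls 1
t 3.5 pos [524.2 -32.4 192.4] F [-0.4 -0.9  0.1] grip 0.003 q [-0.37  0.6   1.25  0.18  1.78 -1.22]
full [-0.225  0.013  0.62  -0.001  0.001 -0.01 ]  clipped [-0.225  0.013  0.62  -0.001  0.001 -0.01 ] calls 1
t 3.5 pos [524.2 -32.4 192.4] F [-0.4 -0.9  0.1] grip 0.003 q [-0.37  0.6   1.25  0.18  1.78 -1.22]
full [-0.25   0.013  0.772 -0.001  0.001 -0.01 ]  clipped [-0.25   0.013  0.772 -0.001  0.001 -0.01 ] calls 1
t 3.5 pos [524.2 -32.4 192.4] F [-0.4 -0.9  0.1] grip 0.003 q [-0.37  0.6   1.25  0.18  1.78 -1.22]
full [-0.258  0.013  0.879 -0.001  0.001 -0.01 ]  clipped [-0.258  0.013  0.879 -0.001  0.001 -0.01 ] calls 1
t 3.5 pos [524.2 -32.4 192.4] F [-0.4 -0.9  0.1] grip 0.003 q [-0.37  0.6   1.25  0.18  1.78 -1.22]
full [-0.259  0.013  0.972 -0.001  0.001 -0.01 ]  clipped [-0.259  0.013  0.972 -0.001  0.001 -0.01 ] calls 1
```

Call:
drive_tool(
  series="-0.13 0 0.2 0 0 0 0;-0.13 0 0.32 0 0 0 0;-0.16 0 0.4 0 0 0 0;-0.18 0 0.47 0 0 0 0;-0.2 0 0.54 0 0 0 0;-0.22 0 0.62 0 0 0 0;-0.24 0 0.69 0 0 0 0;-0.25 0 0.77 0 0 0 0;-0.26 0 0.83 0 0 0 0;-0.26 0 0.87 0 0 0 0;-0.26 0 0.87 0 0 0 0",
)

```text
time_s: 4.6
eef_pos: [504.8, -15.7, 85.8]
ee_rot: [-0.243, 0.343, 0.903, 0.09]
force: [0.1, -0.7, 0.1]
grip_width: 0.003
```

```bash
python3 -c "
from h import *
step(cp([-185,65,2.5],-.01))"
```

```text
t 4.6 pos [504.8 -15.7  85.8] F [ 0.1 -0.7  0.1] grip 0.003 q [-0.36  0.68  1.43  0.18  1.53 -1.25]
full [-0.     0.013  0.065 -0.002 -0.    -0.01 ]  clipped [-0.     0.013  0.065 -0.002 -0.    -0.01 ] calls 1
```

Call:
drive_tool(
  series="0 0 0.02 0 0 0 0;0 0 0.04 0 0 0 0;0 0 0.05 0 0 0 0;0 0 0.05 0 0 0 0",
)

```text
time_s: 5.0
eef_pos: [502.8, -13.8, 80.9]
ee_rot: [-0.242, 0.343, 0.903, 0.09]
force: [0.9, -2.0, 1.5]
grip_width: 0.003
```

Call:
drive_tool(
  series="0 0 0.01 0 0 0 0;0 0 0.02 0 0 0 0;0 0 0.03 0 0 0 0;0 0 0.03 0 0 0 0",
)

```text
time_s: 5.4
eef_pos: [502.8, -13.8, 80.7]
ee_rot: [-0.24, 0.343, 0.904, 0.09]
force: [2.1, -7.4, 24.0]
grip_width: -0.003
```

Run:
```python
from h import *
from rig import eyes
import cv2
step(cp([-185,65,2.5],0))
a=[eyes.capture(n)["frame"] for n in("scene","top")]
cv2.imwrite("pics/p1.png",cv2.resize(np.hstack([a[0][110:320,215:435],a[1][187:397,190:410]]),(800,382),interpolation=cv2.INTER_CUBIC)[:,:,::-1]*1)
```

```text
t 5.4 pos [502.8 -13.8  80.7] F [ 2.1 -7.4 24. ] grip -0.003 q [-0.35  0.68  1.44  0.18  1.51 -1.26]
full [ 0.001  0.012  0.001  0.001  0.009 -0.009]  clipped [ 0.001  0.012  0.001  0.001  0.009 -0.009] calls 1
```

View pics/p1.png

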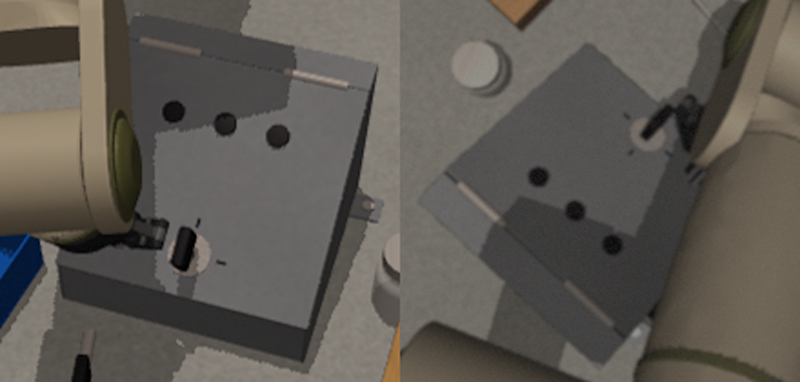

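The cover is shut: 24 N against the stop, and the TCP is within 1 mm of the predicted shut pad. Next I'll back off and hover over the handle.

Call:
drive_tool(
  series="0 0 -0.1 0 0 0 0;0 0 -0.4 0 0 0 0;0 0 -0.7 0 0 0 0;0 0 -0.7 0 0 0 0.9",
)

```text
time_s: 5.9
eef_pos: [536.2, -42.8, 156.8]
ee_rot: [-0.237, 0.343, 0.904, 0.09]
force: [-0.4, -0.2, 0.5]
grip_width: 0.157
```

Run:
```python
from h import *
from rig import eyes
import cv2
step(cp([-185,0,85],0))
for n in("scene","top"):
    p=eyes.capture(n)
    for z in(2.5,50.5):print(n,z,proj(p,cp([-185,0,z])).round(1))
    uv=proj(p,cp([-185,0,30])).astype(int);u,v=uv
    c=cv2.resize(p["frame"][v-40:v+40,u-50:u+50],(400,320),interpolation=cv2.INTER_CUBIC)
    for X in([-167,0,50.5],[-203,0,50.5],[-185,0,50.5],[-185,0,2.5]):
        w=(proj(p,cp(X))-uv+[50,40])*4;cv2.circle(c,tuple(int(i) for i in w),2,(255,0,0),-1)
    globals()[n]=c
cv2.imwrite("pics/p2.png",np.hstack([scene,top])[:,:,::-1])
```

```text
t 5.9 pos [536.2 -42.8 156.8] F [-0.4 -0.2  0.5] grip 0.157 q [-0.38  0.66  1.25  0.17  1.72 -1.24]
full [ 0.006  0.552  0.049  0.007  0.023 -0.008]  clipped [ 0.006  0.552  0.049  0.007  0.023 -0.008] calls 1
scene 2.5 [319.4 249.6]
scene 50.5 [314.4 244.9]
top 2.5 [326.2 261. ]
top 50.5 [334.8 250.1]
```

View pics/p2.png

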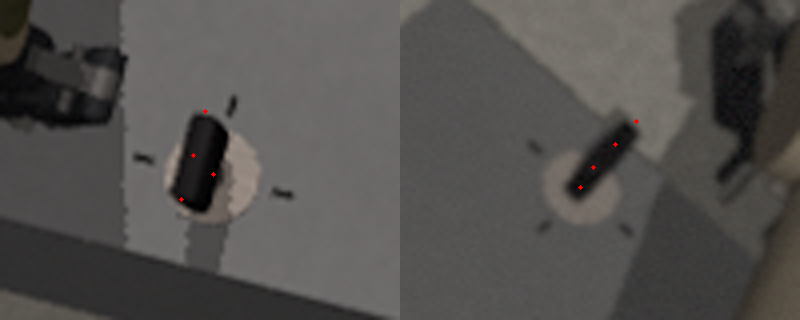

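The projected stud points fall on the handle in both views: scene about (316,249) and top about (331,254). The pose is good, so I'll move over it and descend.

Call:
drive_tool(
  series="0 0.55 0.05 0 0.02 0 0.7;0 0.55 0.05 0 0.02 0 0.7;0 0.55 0.05 0 0.02 0 0.7;0 0.55 0.05 0 0.02 0 0.7",
)

```text
time_s: 6.4
eef_pos: [574.6, 10.2, 147.0]
ee_rot: [-0.246, 0.342, 0.902, 0.092]
force: [0.4, -0.3, -0.0]
grip_width: 0.704
```

Run:
```python
from h import *
step(cp([-185,0,19.8],0))
```

```text
t 6.4 pos [574.6  10.2 147. ] F [ 0.4 -0.3 -0. ] grip 0.704 q [-0.28  0.75  1.13  0.22  1.75 -1.14]
full [-0.004  0.009  0.494 -0.001 -0.015 -0.009]  clipped [-0.004  0.009  0.494 -0.001 -0.015 -0.009] calls 1
```

Call:
drive_tool(
  series="0 0.01 0.2 0 -0.01 -0.01 0.7;0 0.01 0.4 0 -0.01 -0.01 0.7;0 0.01 0.49 0 -0.01 -0.01 0.7;0 0.01 0.49 0 -0.01 -0.01 0.7;0 0.01 0.49 0 -0.01 -0.01 0;0 0.01 0.49 0 -0.01 -0.01 0;0 0.01 0.49 0 -0.01 -0.01 0;0 0.01 0.49 0 -0.01 -0.01 0;0 0.01 0.49 0 -0.01 -0.01 0;0 0.01 0.49 0 -0.01 -0.01 0",
  newtons=50,
)

```text
time_s: 7.4
eef_pos: [553.6, 30.8, 96.7]
ee_rot: [-0.243, 0.34, 0.904, 0.092]
force: [5.0, 2.0, 2.1]
grip_width: 0.129
```

Run:
```python
from h import *
step(cp([-185,0,9.8],0))
```

```text
t 7.4 pos [553.6  30.8  96.7] F [5.  2.  2.1] grip 0.129 q [-0.26  0.75  1.26  0.22  1.61 -1.16]
full [-0.003 -0.005  0.092  0.001 -0.002  0.002]  clipped [-0.003 -0.005  0.092  0.001 -0.002  0.002] calls 1
```

Call:
drive_tool(
  series="0 0 0.03 0 0 0 0;0 0 0.05 0 0 0 0;0 0 0.07 0 0 0 0;0 0 0.085 0 0 0 0;0 0 0.085 0 0 0 0",
)

```text
time_s: 7.9
eef_pos: [550.1, 34.0, 88.4]
ee_rot: [-0.242, 0.34, 0.904, 0.092]
force: [4.1, -0.9, 6.8]
grip_width: 0.132
```

Run:
```python
from h import *
step(cp([-185,0,9.8],0))
```

```text
t 7.9 pos [550.1  34.   88.4] F [ 4.1 -0.9  6.8] grip 0.132 q [-0.26  0.75  1.28  0.23  1.58 -1.16]
full [-0.002 -0.005  0.012  0.002  0.     0.002]  clipped [-0.002 -0.005  0.012  0.002  0.     0.002] calls 1
```

The axial force is 7.7 N, which matches the spring at about right in. Now I'll turn it.

Call:
drive_tool(
  series="0 0 0.01 0 0 0.25 0;0 0 0.01 0 0 0.5 0;0 0 0.01 0 0 0.75 0;0 0 0.01 0 0 1 0;0 0 0.01 0 0 1 0",
)

```text
time_s: 8.4
eef_pos: [550.3, 34.2, 88.3]
ee_rot: [-0.256, 0.555, 0.791, 0.029]
force: [5.1, -0.8, 10.9]
grip_width: 0.132
```

Run:
```python
from h import *
from rig import telemetry
step(cp([-185,0,9.8],0),Rgoal(1.0));print(telemetry.sense()["wrist_torque"])
```

```text
t 8.4 pos [550.3  34.2  88.3] F [ 5.1 -0.8 10.9] grip 0.132 q [-0.26  0.75  1.29  0.23  1.58 -0.66]
full [-0.005 -0.006  0.011  0.006 -0.001  0.996]  clipped [-0.005 -0.006  0.011  0.006 -0.001  0.996] calls 1
[ 0.2736529  -0.17277488 -0.23350089]
```

Call:
drive_tool(
  series="0 0 0 0 0 0.25 0;0 0 0 0 0 0.5 0;0 0 0 0 0 0.75 0;0 0 0 0 0 1 0;0 0 0 0 0 1 0",
)

```text
time_s: 8.9
eef_pos: [550.7, 34.2, 88.7]
ee_rot: [-0.255, 0.734, 0.628, -0.035]
force: [4.6, -0.4, 6.5]
grip_width: 0.132
```

Call:
drive_tool(
  series="0 0 0 0 0 0.25 0;0 0 0 0 0 0.5 0;0 0 0 0 0 0.75 0;0 0 0 0 0 0.95 0;0 0 0 0 0 0.95 0",
)

```text
time_s: 9.4
eef_pos: [551.2, 34.0, 89.0]
ee_rot: [-0.239, 0.862, 0.436, -0.094]
force: [5.0, -1.2, 4.6]
grip_width: 0.133
```

Run:
```python
from h import *
from rig import telemetry
step(cp([-185,0,9.8],0),Rgoal(1.571));print(telemetry.sense()["wrist_torque"])
```

```text
t 9.4 pos [551.2  34.   89. ] F [ 5.  -1.2  4.6] grip 0.133 q [-0.26  0.75  1.28  0.23  1.58  0.32]
full [-0.011 -0.002  0.02   0.009 -0.008  0.176]  clipped [-0.011 -0.002  0.02   0.009 -0.008  0.176] calls 1
[ 0.15164598 -0.53171338 -0.30274683]
```

Call:
drive_tool(
  series="0 0 0.02 0 0 0.15 0;0 0 0.02 0 0 0.25 0;0 0 0.02 0 0 0.25 0;0 0 0.02 0 0 0.25 0",
)

```text
time_s: 9.8
eef_pos: [550.9, 34.3, 88.0]
ee_rot: [-0.232, 0.888, 0.382, -0.107]
force: [4.8, -3.9, 10.9]
grip_width: 0.131
```

Run:
```python
from h import *
from rig import telemetry
step(cp([-185,0,9.8],0),Rgoal(1.571));print(telemetry.sense()["wrist_torque"]@Rgoal().as_matrix())
```

```text
t 9.8 pos [550.9  34.3  88. ] F [ 4.8 -3.9 10.9] grip 0.131 q [-0.26  0.75  1.29  0.23  1.57  0.45]
full [-0.012 -0.002  0.011  0.013 -0.011 -0.072]  clipped [-0.012 -0.002  0.011  0.013 -0.011 -0.072] calls 1
[-0.12562415  0.1151681  -0.55651541]
```

The axial torque is −0.56 N·m against the stop, so the handle is fully turned. I'll release and retreat.

Call:
drive_tool(
  series="0 0 0 0 0 -0.05 0;0 0 -0.03 0 0 -0.05 0;0 0 -0.03 0 0 -0.05 0.6;0 0 -0.03 0 0 -0.05 0.6;0 0 -0.03 0 0 -0.05 0.6;0 0 -0.03 0 0 -0.05 0.6;0 0 -0.2 0 0 -0.05 0.6;0 0 -0.5 0 0 -0.05 0.6;0 0 -0.9 0 0 -0.05 0.6;0 0 -0.9 0 0 -0.05 0.6",
)

```text
time_s: 10.8
eef_pos: [593.3, -3.3, 186.5]
ee_rot: [-0.23, 0.884, 0.394, -0.101]
force: [1.5, 1.0, 0.0]
grip_width: 0.599
```

Call:
drive_tool(
  series="0 0 -0.3 0 0 0 0.6;0 0 -0.6 0 0 0 0.6;0 0 -0.6 0 0 0 0.6",
)

```text
time_s: 11.1
eef_pos: [620.7, -28.3, 252.5]
ee_rot: [-0.228, 0.885, 0.394, -0.098]
force: [-0.7, 0.5, -0.8]
grip_width: 0.605
```

Run:
```python
from h import *
from rig import eyes
import cv2
step(cp([-185,0,200],0),Rgoal(1.571))
for n in("scene","top"):
    p=eyes.capture(n);c=p["frame"].copy()
    for X in([-185,18,46],[-185,-18,46],[-224,120,2.5],[-224,-120,2.5]):
        cv2.circle(c,tuple(int(round(i)) for i in proj(p,cp(X))),1,(255,0,0),-1)
    globals()[n]=c
cv2.imwrite("pics/p3.png",cv2.resize(np.hstack([scene[110:320,215:435],top[187:397,190:410]]),(800,382),interpolation=cv2.INTER_CUBIC)[:,:,::-1])
```

```text
t 11.1 pos [620.7 -28.3 252.5] F [-0.7  0.5 -0.8] grip 0.605 q [-0.32  0.79  0.77  0.23  2.04  0.47]
full [-0.003  0.007  0.004  0.044 -0.024 -0.019]  clipped [-0.003  0.007  0.004  0.044 -0.024 -0.019] calls 1
```

View pics/p3.png

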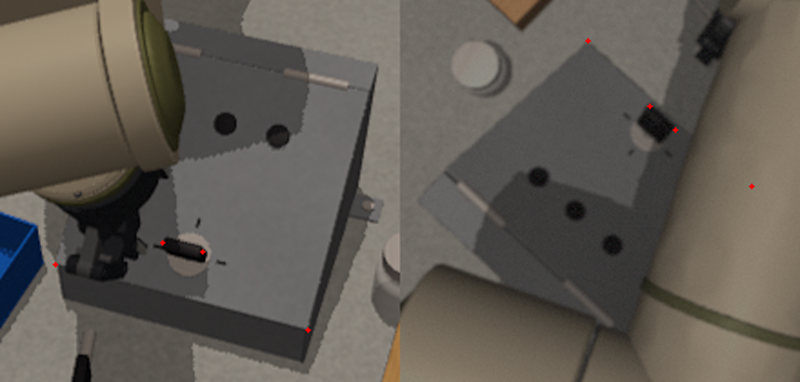

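The picture shows the handle lying across the slope at about (185,249) in the left crop, with the cover corners on their predicted shut positions. The arm is clear and reads no contact force. I'll hand in.

```bash
python3 -c "
from rig import ctrl;print(ctrl.finish_job())"
```

```text
the job is handed in; nothing more can be done
None
```

I shut the cover and locked the stud, then let go and handed the job in at about 11 s of the 48 s allowed. The hand-in gives no verdict.

- **Cover:** I pressed it at the pad until it met its stop, with about 24 N vertical force on the tool. The fingertip ended within about 1.5 mm of the predicted shut position. In the last picture, the visible cover corners match their shut positions.
- **Stud and handle:** I pushed the stud in by about 10 mm, where the 7.7 N axial force fits the spring at full depth. The handle then turned clockwise to its stop, at about 1.57 rad and 0.56 N·m. After I let go, the picture shows the bar lying across the slope.
- **End state:** The arm backed off to about 200 mm above the cover face and read close to zero force.

**Not measured directly:** I inferred how far the stud stays in after release, because a picture can't resolve 4–6 mm there. The keeper allows only 0.15 rad unless the stud is in past 6 mm, so the full turn shows it was. I also made no separate check on the things lying around, but the arm stayed well above the bench and no force reading suggested contact with any of them.

No check failed or disagreed.

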